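Set the staking slide over the pot and stand the stake

TASK

The trowel has been left lying across the staking slide: first lay it flat in the seed tray. Then slide the carriage along its track until its guide sleeve is centred over the round glazed pot, and finally stand the bamboo stake upright through the sleeve, down on the floor of the pot. Leave both pots, the mister and the tin standing where they are.

Things in the scene. Friction and masses are not known exactly. Their poses are not given: they have to be found in the camera images.
- jig: Staking slide, fixed to the counter: a straight aluminium track 60 mm wide and 460 mm long whose flat top is 45 mm above the counter, on a 90 mm wide, 12 mm thick foot. Origin: centre of its underside. Its y axis runs along the track, x across it away from the robot, z up.
- carriage (a joint): Carriage position on the track, m: 0 at mid-track, growing along the track's +y; stops at -0.19 and +0.19. Stiff (about 4 N), stays where left. Grey plastic saddle 60 mm along the track, 84 mm across, top 74 mm high; aluminium post above it to 113 mm with a black grip fin; an arm (16 mm wide, 97 to 111 mm high) reaches 140 mm from mid-track towards the robot to the sleeve.
- handle (a point): Middle of the black grip fin on top of the carriage: 18 mm thick along the track, 42 mm across it; it stands from 113 to 155 mm above the counter; this point is at 135 mm, on the track's centre line.
- sleeve (a point): Centre of the mouth of the guide sleeve at the end of the carriage's arm: an upright aluminium tube, bore 17 mm, from 88 to 130 mm above the counter, with a flared mouth (28 mm wide inside, 36 mm outside). This point is at the top, 130 mm high, on the bore's axis; axes as the track's.
- pot: Round green glazed pot, open on top: rim 116 mm in diameter, 72 mm high, wall 6 mm, inner floor 6 mm above the counter, 0.9 kg, standing loose between the robot and the track, near one end of the track or the other. Origin: centre of its underside.
- trowel: Small flat aluminium trowel, 203 mm long, about 160 g, lying across the top of the track. Origin: underside of the handle, close to its centre of mass; x runs along it from handle to blade, z up. The handle is a bar 24 mm wide (y) and 20 mm high, from x = -65 to +40 mm; a 12 mm wide neck follows, then the blade, 60 mm wide and up to 13 mm high, from x = 65 to 138 mm.
- tray: Plastic seed tray, an open box fixed to the counter: 260 mm (its x) by 160 mm (its y), 45 mm high, walls and floor 5 mm thick. Origin: centre of its underside.
- stand: Wooden stake block fixed to the counter, 70 x 70 mm, 40 mm high, with a 14 mm upright bore in its middle, its floor 10 mm above the counter. Origin: centre of its underside.
- stake: Bamboo stake, a straight round rod 12 mm in diameter and 190 mm long, 30 g, standing upright in the stake block at the start. Origin: centre of its lower end; z along it, upwards.
- stake_mid (a point): Point on the stake's axis, 105 mm above its lower end.
- square_pot: Square terracotta pot, 100 x 100 mm, 70 mm high, open on top, loose, standing near the other end of the track. Not to be moved. Origin: centre of its underside.
- mister: Stainless steel mister with a twist cap, 64 mm in diameter, 183 mm high, standing loose close to the stake block. Not to be moved. Origin: centre of its underside.
- tin: Plain steel tin, 60 mm in diameter, 80 mm high, standing loose just behind the middle of the track. Not to be moved. Origin: centre of its underside.
Mind the look-alikes: they are no part of the job. Of the things that look like the trowel, the middle-sized one is meant.

How it is judged:
By the outcome, as a careful person would: the job done as asked, in the order asked, and still so for the second after the job is handed in, with the robot touching nothing.
It also fails if it takes over 72 s, if anything falls off the work surface, if the arm or the gripper's body presses on something with over 40 N, if the wrist force passes 120 N, or if a joint passes its speed limit or range.

ROBOT

A 6-joint arm with a two-finger parallel gripper is mounted at the origin on the work surface. World frame = base frame: x ahead of the robot, y to its left, z up, the work surface at z = 0. Lengths are in mm, angles in degrees, forces in N, time in s.
With the tool pointing down it reaches from about 325 to 750 mm from the base axis. Payload 7.6 kg.
Tool frame: the origin (TCP) lies on the centre line of the jaws, within the pads' length; the fingertips stand 8 mm ahead of it and the grasp point (between the pads) lies 11 mm behind it; y points along the fingers, x is the direction in which the jaws open and shut, and the axes are right-handed (so a half turn about y gives the same grasp; the last joint's range is limited). The gripper opens to 85 mm and grips with 20 to 120 N. Pads are 22 mm wide; open, the fingers measure 114 mm over their backs; the gripper's body (76 mm by 85 mm) begins 54 mm behind the grasp point. The pads swing forward as they close: fully open they stand 13 mm farther back than shut.
Start: joints at [-75.991, 2.991, 80.254, -0, 96.75, -4.028], TCP at [162.578, -499.213, 239.323] pointing down, gripper open.
Joint ranges: [-166.34, 166.34], [-52.06, 124.39], [6.96, 135.62], [-60.46, 240.46], [14.63, 156.25], [-167.68, 167.68]. Speed limits (degrees/s): [147.25, 147.25, 172.46, 180, 180, 180].

INTERFACE

Orientations are given as a 3x3 rotation matrix whose columns are the frame's x, y, z axes.
In Python, from rig import robot, eyes gives the robot as it stands.
- The arm moves only by the shell command python3 -m jog 'ROWS' [FORCE]. ROWS is JSON, a list of rows, each an object of numbers: "dx", "dy", "dz": the shift along the tool's x, y, z in m; "twist": the turn about the tool's y in degrees; "claw": the finger opening in m, from 0 to 0.0854. A call has 1 to 12 rows; each row is the pose to reach, as a shift and turn from the pose commanded when the call began, along the tool's axes at that moment; what a row does not reach only later rows make up. A row lasts 1/10 s, in which the tool goes at most 50 mm and 8.59 degrees, less where a joint would pass 70% of its speed; a pose out of reach is approached as far as the arm can. A call with a gripper value outside its range is refused whole. The fingers move at their own pace and stop on an object; FORCE is the grip in N (left out, the last holds). Time passes only in rows, so rows that repeat a pose let the fingers close. It gives the time, the measured TCP pose, the force and the opening at its end, in the units of the state.
- robot.get_state(): the state, without advancing time (a new reading comes with each control period).
- eyes.get_image(name): name is "side" or "top" or "wrist"; returns the picture (420x560x3 uint8, red, green, blue); there is no depth.
- eyes.camera_params(name): a dict with "camera_matrix" (3x3 intrinsics, pixels), "R" (3x3) and "t" (3): a world point X has camera coordinates R X + t. Camera axes: x right, y down, z forward; pixel columns grow to the right and rows downward; lengths in mm; the calibration is good to about 2 mm. A picture is of the moment at which its call begins: read the wrist's pose just before it. camera_params takes no time and is no camera call; for the wrist camera it gives the pose at the moment of the call.
- robot.close_job(): hands the job in, once; it reports no verdict.
The state is a dict: "t": time; "q": joint angles; "joint_velocities": joint speeds; "joint_efforts": joint torques, N m; "ee_pos": TCP position; "tcp_rot": TCP orientation; "ft_force": force on the tool from outside, world axes, zero at the start; "ft_torque": the same for the moment, N m; "width": finger opening in mm.
Only numpy, scipy, OpenCV 4.12 (cv2) and the standard library are available. Lean on these libraries where they do the work, as an engineer would, in place of code of your own. Each camera call takes 0.05 s, during which the arm holds its last target.

## Working session

There is one attempt and no reset: what is moved stays moved. The work goes in short steps, Python scripts to look and compute and a shell command to move; the robot and the scene stay as the last step left them, time stands still between calls to the robot, and variables do not carry over. Pictures are saved under pics/ and viewed, and the job is handed in when it is done.

```bash
ls; mkdir -p pics; python3 - <<'E'
from rig import robot, eyes
import cv2,json,numpy as np
s=robot.get_state();print({k:np.round(v,3).tolist() for k,v in s.items()})
for n in("side","top","wrist"):
    p=eyes.camera_params(n);print(n,{k:np.round(v,4).tolist() for k,v in p.items()})
    im=eyes.get_image(n);cv2.imwrite(f"pics/{n}0.png",im[:,:,::-1])
E
```

```text
pics
{'t': 0.0, 'q': [-75.993, 3.027, 80.313, -0.002, 96.75, -4.028], 'joint_velocities': [-0.006, 0.087, -0.001, 0.053, 0.072, -0.036], 'joint_efforts': [-0.003, -38.168, -36.018, -0.0, 0.006, 0.0], 'ee_pos': [162.476, -498.925, 238.474], 'tcp_rot': [[0.31, -0.0, 0.951], [-0.951, 0.002, 0.31], [-0.002, -1.0, 0.0]], 'ft_force': [-0.587, -0.572, -0.025], 'ft_torque': [0.0, -0.012, -0.008], 'width': 85.438}
side {'camera_matrix': [[474.8169, 0.0, 280.0642], [0.0, 474.8169, 202.7005], [0.0, 0.0, 1.0]], 'R': [[0.9983, -0.0585, -0.0056], [-0.0445, -0.6889, -0.7235], [0.0385, 0.7225, -0.6903]], 't': [-549.6884, 91.7132, 1106.6404]}
top {'camera_matrix': [[442.7893, 0.0, 281.0504], [0.0, 442.7893, 209.4138], [0.0, 0.0, 1.0]], 'R': [[-0.0156, -0.9999, -0.007], [-0.9973, 0.0161, -0.0719], [0.072, 0.0058, -0.9974]], 't': [-2.6895, 550.5772, 1193.1306]}
wrist {'camera_matrix': [[364.9652, 0.0, 279.2429], [0.0, 364.9652, 208.899], [0.0, 0.0, 1.0]], 'R': [[0.3096, -0.9509, -0.0017], [-0.9183, -0.2994, 0.2589], [-0.2467, -0.0786, -0.9659]], 't': [-523.4401, -34.8134, 378.4656]}
```

View pics/side0.png

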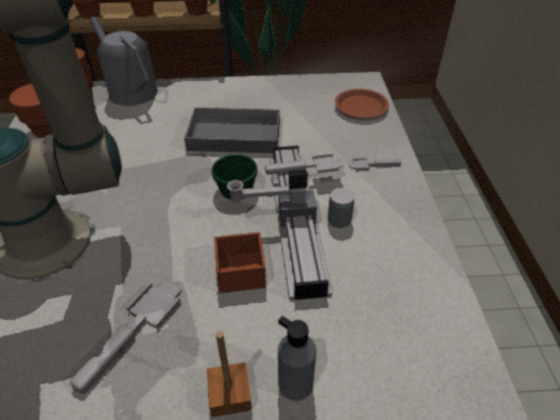

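View pics/top0.png

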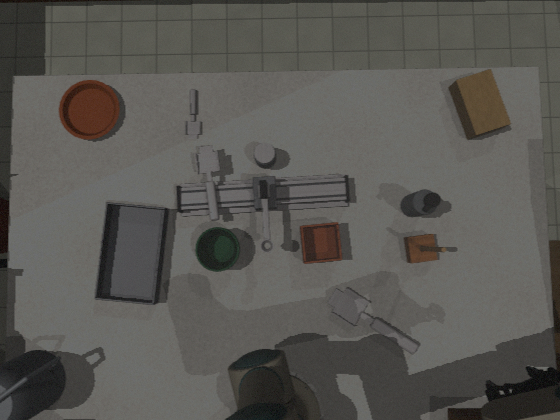

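View pics/wrist0.png

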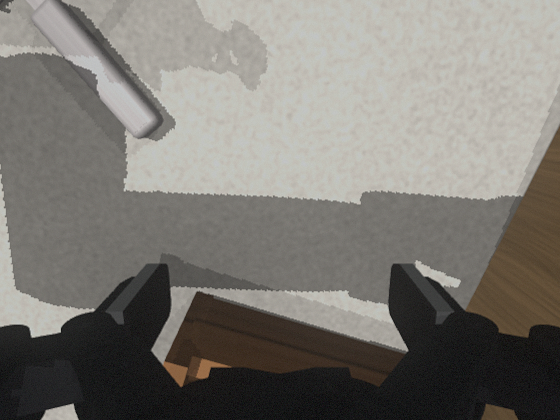

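Trowel candidates in the top view are the one on the track at (207,180), a large one on the counter at (375,320) and a small one at (194,112). By size and "across the track" the right one is (207,180). I'll check it with close crops.

```bash
cat > h.py <<'E'
import numpy as np,cv2
from rig import robot,eyes
def pr(n,P,p=None):
    p=p or eyes.camera_params(n);c=np.array(p['R'])@np.array(P,float)+np.array(p['t']);u=np.array(p['camera_matrix'])@c;return u[:2]/u[2]
def ray(n,uv,p=None):
    p=p or eyes.camera_params(n);R=np.array(p['R']);o=-R.T@np.array(p['t']);d=R.T@np.linalg.inv(p['camera_matrix'])@np.array([uv[0],uv[1],1.]);return o,d/np.linalg.norm(d)
def onz(n,uv,z,p=None):
    o,d=ray(n,uv,p);return o+d*(z-o[2])/d[2]
def tri(obs):
    A=np.zeros((3,3));b=np.zeros(3)
    for n,uv in obs:
        o,d=ray(n,uv);M=np.eye(3)-np.outer(d,d);A+=M;b+=M@o
    return np.linalg.solve(A,b)
def crop(src,box,k,out):
    im=cv2.imread(src) if isinstance(src,str) else src[:,:,::-1]
    x0,y0,x1,y1=box;c=cv2.resize(im[y0:y1,x0:x1],None,fx=k,fy=k,interpolation=cv2.INTER_CUBIC)
    c=cv2.convertScaleAbs(c,alpha=1.4)
    for x in range((x0+9)//10*10,x1,10):
        cv2.line(c,((x-x0)*k,0),((x-x0)*k,10 if x%50 else 25),(0,255,255),1)
        if x%20==0: cv2.putText(c,str(x),((x-x0)*k,20),0,.4,(0,255,255),1)
    for y in range((y0+9)//10*10,y1,10):
        cv2.line(c,(0,(y-y0)*k),(10,(y-y0)*k),(0,255,255),1)
        if y%20==0: cv2.putText(c,str(y),(0,(y-y0)*k),0,.4,(0,255,255),1)
    cv2.imwrite(out,c)
E
python3 - <<'E'
from h import *
crop('pics/top0.png',(165,130,365,280),4,'pics/topA.png')
crop('pics/side0.png',(180,100,380,250),4,'pics/sideA.png')
E
```

```text
(no output)
```

View pics/topA.png

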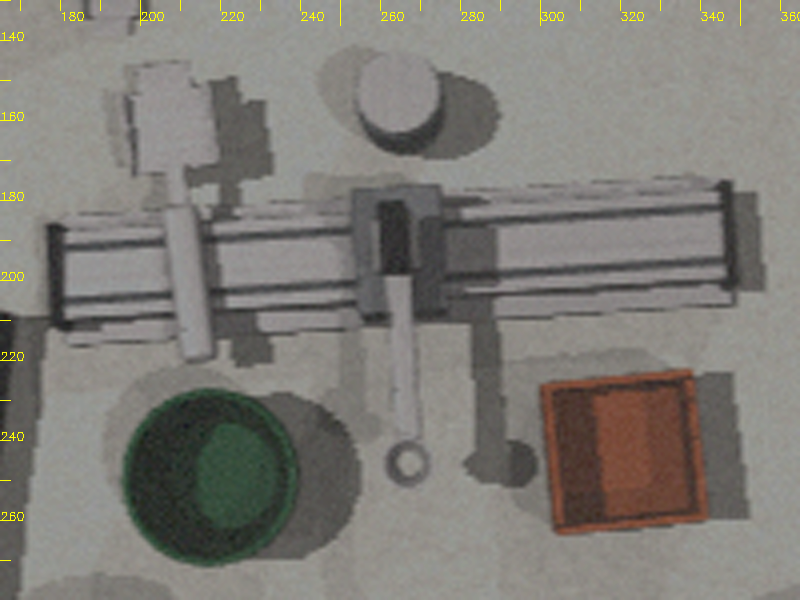

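View pics/sideA.png

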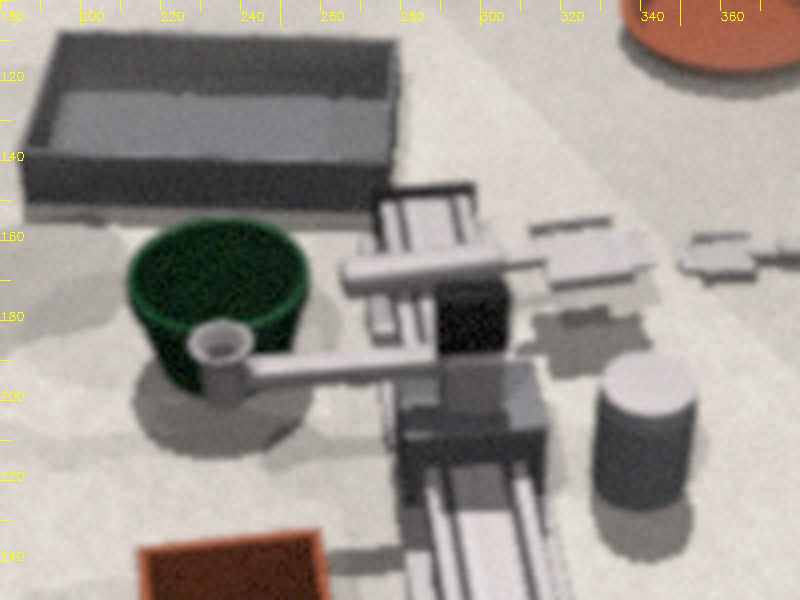

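The crop confirms the choice: the trowel on the track has its handle towards the robot, with ends at about (210,181) and (213.7,219.5) and the blade end at (206,145.5) in the top view.

```bash
python3 - <<'E'
from h import *
t='top';r=lambda v:np.round(v,1)
C=lambda x,y:(165+x/4,130+y/4)
f=lambda n,uv,z:print(n,r(onz(t,uv,z)))
f('tro near',C(197,356),65);f('tro far',C(181,205),65);f('blade end',C(163,63),55)
f('pot rim c',C(211,476),72)
f('sleeve',C(408,463),130)
f('grip fin',C(395,202),155);f('grip fin low',C(395,275),155)
# track corners z45: top-left, bottom-left, ...
for p in [(50,225),(62,330),(730,182),(738,290)]: f('trackend',C(*p),45)
f('sq c',C(624,452),70);f('tin',C(398,92),80)
S=lambda x,y:(180+x/4,100+y/4)
print('sleeve tri',r(tri([('top',C(408,463)),('side',S(221,342))])))
print('pot tri',r(tri([('top',C(211,476)),('side',S(218,278))])))
crop('pics/top0.png',(85,190,185,310),5,'pics/topT.png')
crop('pics/top0.png',(380,170,480,280),5,'pics/topS.png')
crop('pics/side0.png',(190,310,340,420),5,'pics/sideS.png')
E
```

```text
tro near [524.7 164.8  65. ]
tro far [625.1 174.9  65. ]
blade end [722.9 188.3  55. ]
pot rim c [445.9 154.9  72. ]
sleeve [452.9  24.1 130. ]
grip fin [612.3  29.  155. ]
grip fin low [567.4  29.6 155. ]
trackend [615.8 266.7  45. ]
trackend [544.7 258.5  45. ]
trackend [ 637.4 -192.    45. ]
trackend [ 564.3 -195.4   45. ]
sq c [ 457.3 -114.6   70. ]
tin [695.4  29.4  80. ]
sleeve tri [453.1  24.2 128.6]
pot tri [445.8 155.8  66.1]
```

View pics/topT.png

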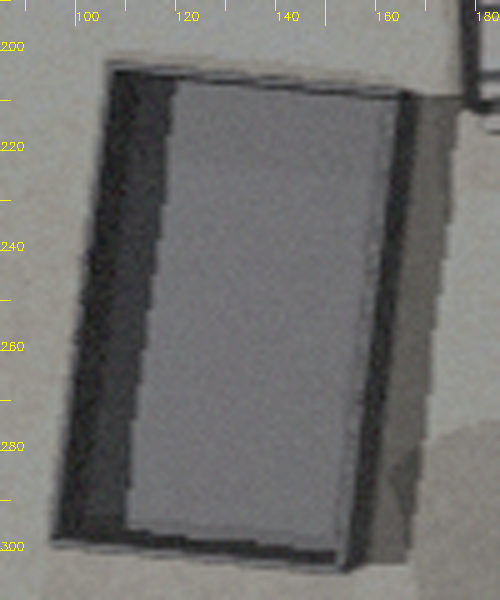

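View pics/topS.png

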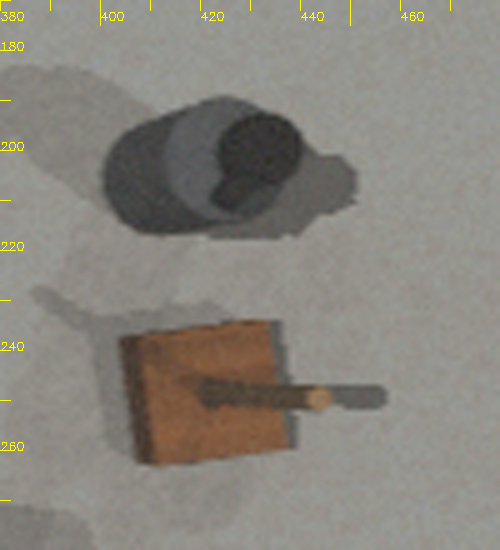

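View pics/sideS.png

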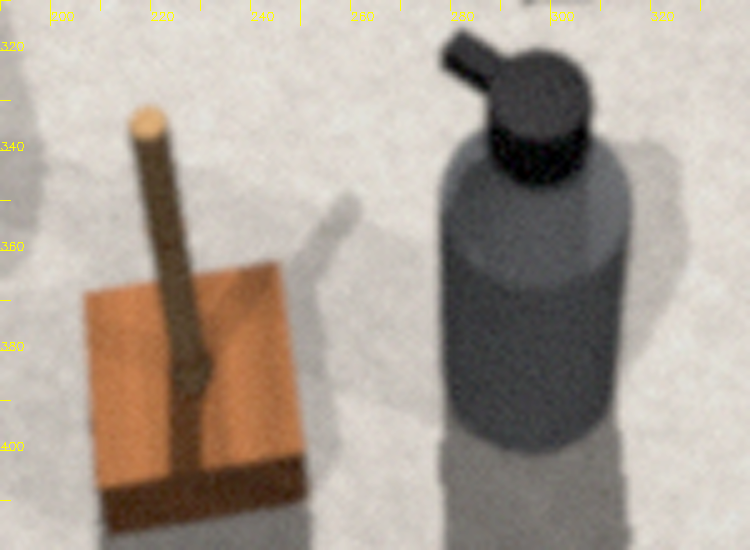

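```bash
cat >> h.py <<'E'
def plan(P,ang=None):
    """ang: desired world heading (deg) of tool x"""
    s=robot.get_state();R=np.array(s['tcp_rot']);d=R.T@(np.array(P)-s['ee_pos'])/1000
    cur=np.degrees(np.arctan2(R[1,0],R[0,0]));tw=0 if ang is None else -((ang-cur+180)%360-180)
    print('t',round(s['t'],2),'pos',np.round(s['ee_pos'],1),'ang',round(cur,2),'| dx,dy,dz',np.round(d,4),'twist',round(tw,2),'F',np.round(s['ft_force'],1),'w',round(s['width'],1),'q6',round(s['q'][5],1))
E
python3 - <<'E'
from h import *
t='top';r=lambda v:np.round(v,1)
T=lambda x,y:(85+x/5,190+y/5);S=lambda x,y:(380+x/5,170+y/5);D=lambda x,y:(190+x/5,310+y/5)
c=[onz(t,T(*p),45) for p in[(107,64),(412,90),(350,572),(52,543)]]
for p in c:print('tray',r(p))
print('tray c',r(sum(c)/4))
for p in[(120,338),(280,320),(295,450),(145,465)]:print('stand',r(onz(t,S(*p),40)))
print('stake top',r(onz(t,S(318,398),200)),r(tri([('top',S(318,398)),('side',D(149,122))])),'side',r(onz('side',D(149,122),200)))
print('cap',r(onz(t,S(260,147),183)),'nozzle',r(onz(t,S(225,198),175)))
print('mister side cap',r(onz('side',D(540,85),183)))
plan((588,172,300),-83.2)
E
```

```text
tray [574.1 458.4  45. ]
tray [557.4 293.8  45. ]
tray [302.  325.9  45. ]
tray [319.5 484.3  45. ]
tray c [438.2 390.6  45. ]
stand [ 468.1 -339.4   40. ]
stand [ 476.4 -425.2   40. ]
stand [ 407.1 -430.3   40. ]
stand [ 400.4 -350.2   40. ]
stake top [ 438.3 -386.5  200. ] [ 438.7 -387.4  197.4] side [ 439.4 -389.   200. ]
cap [ 556.7 -370.2  183. ] nozzle [ 533.3 -355.2  175. ]
mister side cap [ 557.5 -373.3  183. ]
t 0.15 pos [ 162.5 -499.   238.7] ang -71.96 | dx,dy,dz [-0.5063 -0.0607  0.6123] twist 11.24 F [-0.6 -0.7 -0.8] w 85.3 q6 -4.0
```

```bash
python3 -m jog '[{"dx":-0.05,"dy":-0.06,"dz":0.06,"claw":0.06},{"dx":-0.09,"dy":-0.06,"dz":0.109,"claw":0.06},{"dx":-0.126,"dy":-0.06,"dz":0.153,"twist":5,"claw":0.06},{"dx":-0.506,"dy":-0.06,"dz":0.612,"twist":11.2,"claw":0.06},{"dx":-0.506,"dy":-0.06,"dz":0.612,"twist":11.2,"claw":0.06},{"dx":-0.506,"dy":-0.06,"dz":0.612,"twist":11.2,"claw":0.06},{"dx":-0.506,"dy":-0.06,"dz":0.612,"twist":11.2,"claw":0.06},{"dx":-0.506,"dy":-0.06,"dz":0.612,"twist":11.2,"claw":0.06},{"dx":-0.506,"dy":-0.06,"dz":0.612,"twist":11.2,"claw":0.06},{"dx":-0.506,"dy":-0.06,"dz":0.612,"twist":11.2,"claw":0.06},{"dx":-0.506,"dy":-0.06,"dz":0.612,"twist":11.2,"claw":0.06},{"dx":-0.506,"dy":-0.06,"dz":0.612,"twist":11.2,"claw":0.06}]' 40; python3 -c "
from h import *
plan((588,172,300),-83.2)"
```

```text
t 0.15 pos [ 162.5 -499.   238.7] ang -71.96 | dx,dy,dz [-0.5063 -0.0607  0.6123] twist 11.24 F [-0.6 -0.7 -0.8] w 85.3 q6 -4.0invalid input
```

```bash
python3 -m jog '[{"dx":0,"dy":-0.03,"dz":0,"twist":0,"claw":0.06}]' 40
```

```text
t: 0.25
ee_pos: [162.2, -497.7, 264.9]
tcp_rot: [[0.31, -0.002, 0.951], [-0.951, 0.009, 0.31], [-0.009, -1.0, 0.001]]
ft_force: [0.8, 0.7, -0.2]
width: 73.4
```

```bash
python3 -m jog --help | head -40
```

```text
invalid input: not JSON, or not a number
```

```bash
python3 -c "
from h import *
plan((588,172,300),-83.2)"; python3 -m jog '[{"dx":-0.03,"dy":-0.03,"dz":0.037,"twist":2,"claw":0.06},{"dx":-0.506,"dy":-0.03,"dz":0.612,"twist":11.2,"claw":0.06},{"dx":-0.506,"dy":-0.03,"dz":0.612,"twist":11.2,"claw":0.06},{"dx":-0.506,"dy":-0.03,"dz":0.612,"twist":11.2,"claw":0.06},{"dx":-0.506,"dy":-0.03,"dz":0.612,"twist":11.2,"claw":0.06},{"dx":-0.506,"dy":-0.03,"dz":0.612,"twist":11.2,"claw":0.06},{"dx":-0.506,"dy":-0.03,"dz":0.612,"twist":11.2,"claw":0.06},{"dx":-0.506,"dy":-0.03,"dz":0.612,"twist":11.2,"claw":0.06}]' 40; python3 -c "
from h import *
plan((588,172,300),-83.2)"
```

```text
t 0.25 pos [ 162.2 -497.7  264.9] ang -71.96 | dx,dy,dz [-0.5052 -0.0301  0.6123] twist 11.24 F [ 0.8  0.7 -0.2] w 73.4 q6 -4.0
t: 1.05
ee_pos: [372.1, -168.2, 297.5]
tcp_rot: [[0.119, 0.0, 0.993], [-0.993, -0.0, 0.119], [0.0, -1.0, 0.0]]
ft_force: [1.6, -0.9, 1.0]
width: 60.2
t 1.05 pos [ 372.1 -168.2  297.5] ang -83.18 | dx,dy,dz [-0.3122 -0.0025  0.2548] twist 0.02 F [ 1.6 -0.9  1. ] w 60.2 q6 53.7
```

```bash
python3 -m jog '[{"dx":-0.312,"dy":-0.0025,"dz":0.255,"twist":0,"claw":0.06},{"dx":-0.312,"dy":-0.0025,"dz":0.255,"twist":0,"claw":0.06},{"dx":-0.312,"dy":-0.0025,"dz":0.255,"twist":0,"claw":0.06},{"dx":-0.312,"dy":-0.0025,"dz":0.255,"twist":0,"claw":0.06},{"dx":-0.312,"dy":-0.0025,"dz":0.255,"twist":0,"claw":0.06},{"dx":-0.312,"dy":-0.0025,"dz":0.255,"twist":0,"claw":0.06},{"dx":-0.312,"dy":-0.0025,"dz":0.255,"twist":0,"claw":0.06},{"dx":-0.312,"dy":-0.0025,"dz":0.255,"twist":0,"claw":0.06},{"dx":-0.312,"dy":-0.0025,"dz":0.255,"twist":0,"claw":0.06},{"dx":-0.312,"dy":-0.0025,"dz":0.255,"twist":0,"claw":0.06},{"dx":-0.312,"dy":-0.0025,"dz":0.255,"twist":0,"claw":0.06}]' 40; python3 -c "
from h import *
plan((588,172,300),-83.2)
im=eyes.get_image('wrist');cv2.imwrite('pics/w1.png',im[:,:,::-1])
for P in [(523,164,65),(588,172,65),(722,188,55)]: print(pr('wrist',P))
plan((588,172,300),-83.2)"
```

```text
t: 2.15
ee_pos: [587.4, 169.2, 300.3]
tcp_rot: [[0.118, 0.0, 0.993], [-0.993, -0.0, 0.118], [0.0, -1.0, 0.0]]
ft_force: [-0.1, 0.6, 0.3]
width: 60.2
t 2.15 pos [587.4 169.2 300.3] ang -83.2 | dx,dy,dz [-0.0028  0.0003  0.001 ] twist -0.0 F [-0.1  0.6  0.3] w 60.2 q6 95.8
[277.31660818 235.3592091 ]
[276.9435398  174.93441857]
[276.6574418   33.69218563]
t 2.2 pos [587.3 168.8 300.9] ang -83.24 | dx,dy,dz [-0.0031  0.0009  0.001 ] twist -0.04 F [ 0.1 -0.6  0.7] w 59.7 q6 95.8
```

View pics/w1.png

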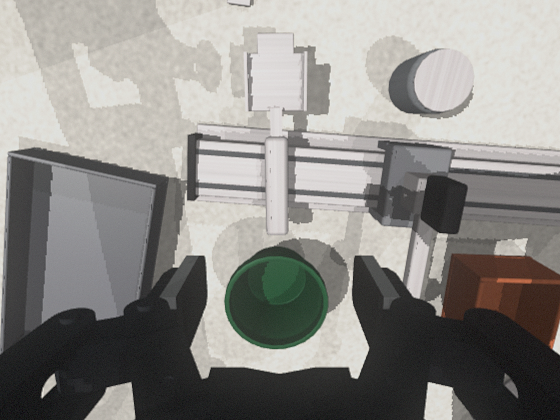

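The wrist view shows the near end of the trowel's handle at (277,233), where I predicted (277,235). The position is confirmed, so I'll descend.

```bash
python3 -m jog '[{"dx":-0.003,"dy":0.05,"dz":0.001,"twist":0,"claw":0.06},{"dx":-0.003,"dy":0.1,"dz":0.001,"twist":0,"claw":0.06},{"dx":-0.003,"dy":0.15,"dz":0.001,"twist":0,"claw":0.06},{"dx":-0.003,"dy":0.19,"dz":0.001,"twist":0,"claw":0.06},{"dx":-0.003,"dy":0.215,"dz":0.001,"twist":0,"claw":0.06},{"dx":-0.003,"dy":0.23,"dz":0.001,"twist":0,"claw":0.06},{"dx":-0.003,"dy":0.24,"dz":0.001,"twist":0,"claw":0.06},{"dx":-0.003,"dy":0.245,"dz":0.001,"twist":0,"claw":0.06},{"dx":-0.003,"dy":0.245,"dz":0.001,"twist":0,"claw":0.06}]' 40; python3 -c "
from h import *
plan((588,172,55.5),-83.2)"
```

```text
t: 3.1
ee_pos: [588.7, 172.9, 55.8]
tcp_rot: [[0.119, 0.001, 0.993], [-0.993, 0.0, 0.119], [-0.0, -1.0, 0.001]]
ft_force: [0.6, 0.4, 0.1]
width: 60.0
t 3.1 pos [588.7 172.9  55.8] ang -83.18 | dx,dy,dz [ 0.0008  0.0003 -0.0008] twist 0.02 F [0.6 0.4 0.1] w 60.0 q6 96.1
```

```bash
python3 -m jog '[{"dx":0,"dy":0,"dz":0,"twist":0,"claw":0.03},{"dx":0,"dy":0,"dz":0,"twist":0,"claw":0.01},{"dx":0,"dy":0,"dz":0,"twist":0,"claw":0.01},{"dx":0,"dy":0,"dz":0,"twist":0,"claw":0.01},{"dx":0,"dy":0,"dz":0,"twist":0,"claw":0.01},{"dx":0,"dy":0,"dz":0,"twist":0,"claw":0.01}]' 60; python3 -m jog '[{"dx":0,"dy":-0.005,"dz":0,"twist":0,"claw":0.01},{"dx":0,"dy":-0.015,"dz":0,"twist":0,"claw":0.01},{"dx":0,"dy":-0.03,"dz":0,"twist":0,"claw":0.01},{"dx":0,"dy":-0.05,"dz":0,"twist":0,"claw":0.01},{"dx":0,"dy":-0.075,"dz":0,"twist":0,"claw":0.01},{"dx":0,"dy":-0.10,"dz":0,"twist":0,"claw":0.01},{"dx":0,"dy":-0.12,"dz":0,"twist":0,"claw":0.01},{"dx":0,"dy":-0.13,"dz":0,"twist":0,"claw":0.01},{"dx":0,"dy":-0.135,"dz":0,"twist":0,"claw":0.01},{"dx":0,"dy":-0.135,"dz":0,"twist":0,"claw":0.01}]' 60;  python3 -c "
from h import *
im=eyes.get_image('wrist');cv2.imwrite('pics/w2.png',im[:,:,::-1])
im=eyes.get_image('side');crop(im,(180,70,380,220),4,'pics/s2.png')
plan((401.7,394.7,150),-96.5)"
```

```text
t: 3.7
ee_pos: [588.9, 173.3, 56.3]
tcp_rot: [[0.119, 0.002, 0.993], [-0.993, 0.0, 0.119], [-0.0, -1.0, 0.002]]
ft_force: [-1.1, 0.7, 5.9]
width: 21.9
t: 4.7
ee_pos: [588.3, 173.1, 190.2]
tcp_rot: [[0.119, 0.0, 0.993], [-0.993, -0.0, 0.119], [0.0, -1.0, 0.0]]
ft_force: [0.1, 1.0, -1.3]
width: 22.4
t 4.8 pos [587.8 172.9 188.7] ang -83.16 | dx,dy,dz [-0.2423  0.039  -0.1583] twist 13.34 F [ 0.3  1.  -1.8] w 22.3 q6 96.1
```

View pics/w2.png

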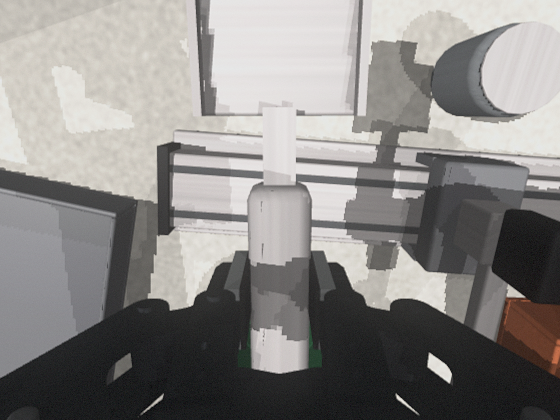

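View pics/s2.png

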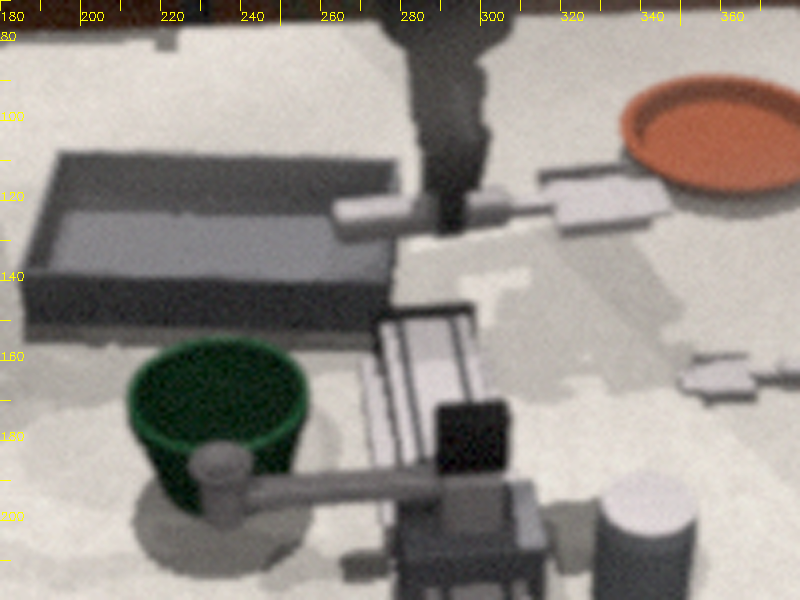

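```bash
python3 -c "
from h import *
s=robot.get_state();p=np.array(s['ee_pos']);d=np.array([.993,.119,0])
print(pr('side',p-65*d+[0,0,4]),pr('side',p+138*d-[0,0,2]))
plan((401.7,394.7,188),-96.5)"
```

```text
[263.82866715 123.86096128] [347.30561315 117.04947574]
t 4.8 pos [587.8 172.9 188.7] ang -83.16 | dx,dy,dz [-0.2423  0.001  -0.1584] twist 13.34 F [ 0.3  1.  -1.8] w 22.3 q6 96.1
```

The trowel is held level at the expected point, with predicted and seen ends agreeing within a pixel or so. Now I'll carry it to the tray.

```bash
python3 -m jog '[{"dx":-0.008,"dy":0,"dz":-0.005,"twist":0.5,"claw":0.01},{"dx":-0.025,"dy":0,"dz":-0.016,"twist":1.5,"claw":0.01},{"dx":-0.05,"dy":0,"dz":-0.033,"twist":3,"claw":0.01},{"dx":-0.08,"dy":0,"dz":-0.052,"twist":4.6,"claw":0.01},{"dx":-0.11,"dy":0,"dz":-0.072,"twist":6.2,"claw":0.01},{"dx":-0.14,"dy":0,"dz":-0.092,"twist":7.8,"claw":0.01},{"dx":-0.17,"dy":0,"dz":-0.111,"twist":9.4,"claw":0.01},{"dx":-0.2,"dy":0,"dz":-0.131,"twist":11,"claw":0.01},{"dx":-0.222,"dy":0,"dz":-0.145,"twist":12.2,"claw":0.01},{"dx":-0.236,"dy":0,"dz":-0.154,"twist":13,"claw":0.01},{"dx":-0.242,"dy":0,"dz":-0.158,"twist":13.3,"claw":0.01},{"dx":-0.242,"dy":0,"dz":-0.158,"twist":13.3,"claw":0.01}]' 60;  python3 -c "
from h import *
plan((401.7,394.7,20),-96.5)
im=eyes.get_image('top');crop(im,(60,180,210,320),4,'pics/t3.png')"
```

```text
t: 6.0
ee_pos: [401.8, 395.0, 189.5]
tcp_rot: [[-0.111, -0.001, 0.994], [-0.994, -0.001, -0.111], [0.001, -1.0, -0.001]]
ft_force: [-0.2, -0.2, -1.0]
width: 22.3
t 6.0 pos [401.8 395.  189.5] ang -96.38 | dx,dy,dz [2.000e-04 1.695e-01 1.000e-04] twist 0.12 F [-0.2 -0.2 -1. ] w 22.3 q6 137.1
```

View pics/t3.png

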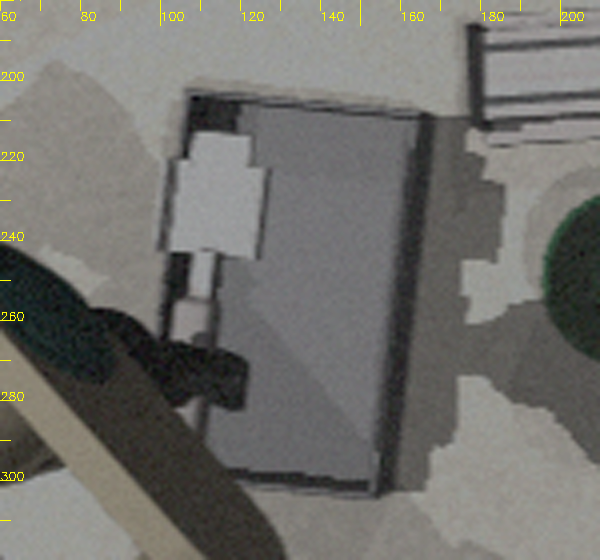

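```bash
python3 -m jog '[{"dx":0,"dy":0.02,"dz":0,"twist":0,"claw":0.01},{"dx":0,"dy":0.05,"dz":0,"twist":0,"claw":0.01},{"dx":0,"dy":0.085,"dz":0,"twist":0,"claw":0.01},{"dx":0,"dy":0.115,"dz":0,"twist":0,"claw":0.01},{"dx":0,"dy":0.135,"dz":0,"twist":0,"claw":0.01},{"dx":0,"dy":0.15,"dz":0,"twist":0,"claw":0.01},{"dx":0,"dy":0.16,"dz":0,"twist":0,"claw":0.01},{"dx":0,"dy":0.166,"dz":0,"twist":0,"claw":0.01},{"dx":0,"dy":0.17,"dz":0,"twist":0,"claw":0.01},{"dx":0,"dy":0.172,"dz":0,"twist":0,"claw":0.01},{"dx":0,"dy":0.172,"dz":0,"twist":0,"claw":0.01}]' 60
```

```text
t: 7.15
ee_pos: [402.8, 394.7, 18.4]
tcp_rot: [[-0.113, 0.001, 0.994], [-0.994, 0.0, -0.113], [-0.0, -1.0, 0.001]]
ft_force: [-0.2, -0.5, -1.4]
width: 22.5
```

```bash
python3 -m jog '[{"dx":0,"dy":0.001,"dz":0,"twist":0,"claw":0.022},{"dx":0,"dy":0.0015,"dz":0,"twist":0,"claw":0.022},{"dx":0,"dy":0.0015,"dz":0,"twist":0,"claw":0.03},{"dx":0,"dy":0.0015,"dz":0,"twist":0,"claw":0.045},{"dx":0,"dy":0.0015,"dz":0,"twist":0,"claw":0.045},{"dx":0,"dy":-0.02,"dz":0,"twist":0,"claw":0.045},{"dx":0,"dy":-0.05,"dz":0,"twist":0,"claw":0.045},{"dx":0,"dy":-0.1,"dz":0,"twist":0,"claw":0.045},{"dx":0,"dy":-0.15,"dz":0,"twist":0,"claw":0.045},{"dx":0,"dy":-0.2,"dz":0,"twist":0,"claw":0.045},{"dx":0,"dy":-0.23,"dz":0,"twist":0,"claw":0.05}]' 40;  python3 -c "
from h import *
im=eyes.get_image('wrist');cv2.imwrite('pics/w4.png',im[:,:,::-1])
im=eyes.get_image('side');crop(im,(180,70,380,220),4,'pics/s4.png')
plan((587,30,260),-87.4)"
```

```text
t: 8.25
ee_pos: [403.1, 395.0, 253.2]
tcp_rot: [[-0.113, 0.005, 0.994], [-0.994, 0.004, -0.113], [-0.005, -1.0, 0.004]]
ft_force: [0.4, 0.7, 0.0]
width: 50.0
t 8.35 pos [403.8 395.7 254.5] ang -96.46 | dx,dy,dz [ 0.3427 -0.0065  0.2232] twist -9.06 F [ 0.2 -0.4  0.4] w 49.8 q6 137.1
```

View pics/w4.png

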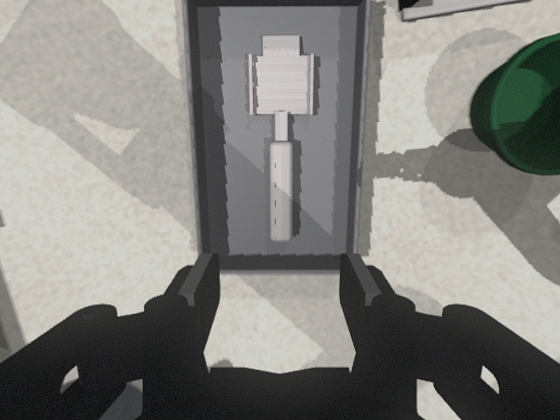

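View pics/s4.png

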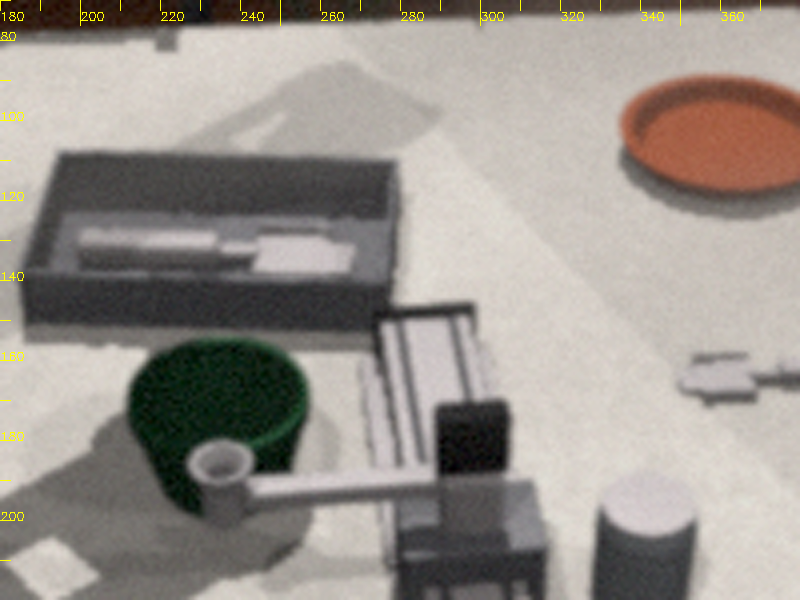

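The wrist view shows the trowel flat in the tray, handle at (281,190) and blade at (282,80), all inside the walls. Next is the grip fin.

```bash
python3 -m jog '[{"dx":0.343,"dy":-0.006,"dz":0.227,"twist":-9.1,"claw":0.05},{"dx":0.343,"dy":-0.006,"dz":0.227,"twist":-9.1,"claw":0.05},{"dx":0.343,"dy":-0.006,"dz":0.227,"twist":-9.1,"claw":0.05},{"dx":0.343,"dy":-0.006,"dz":0.227,"twist":-9.1,"claw":0.05},{"dx":0.343,"dy":-0.006,"dz":0.227,"twist":-9.1,"claw":0.05},{"dx":0.343,"dy":-0.006,"dz":0.227,"twist":-9.1,"claw":0.05},{"dx":0.343,"dy":-0.006,"dz":0.227,"twist":-9.1,"claw":0.05},{"dx":0.343,"dy":-0.006,"dz":0.227,"twist":-9.1,"claw":0.05},{"dx":0.343,"dy":-0.006,"dz":0.227,"twist":-9.1,"claw":0.05},{"dx":0.343,"dy":-0.006,"dz":0.227,"twist":-9.1,"claw":0.05},{"dx":0.343,"dy":-0.006,"dz":0.227,"twist":-9.1,"claw":0.05}]' 40;  python3 -c "
from h import *
plan((591,30,124),-87.4)
im=eyes.get_image('wrist');cv2.imwrite('pics/w5.png',im[:,:,::-1])
for P in [(612,30,155),(570,30,155),(453,24,130),(446,155,72)]: print(pr('wrist',P))
"
```

```text
t: 9.45
ee_pos: [589.2, 28.9, 253.4]
tcp_rot: [[0.046, -0.001, 0.999], [-0.999, 0.0, 0.046], [-0.001, -1.0, -0.001]]
ft_force: [0.6, -0.3, 0.3]
width: 50.1
t 9.45 pos [589.2  28.9 253.4] ang -87.35 | dx,dy,dz [-0.0009  0.1294  0.002 ] twist 0.05 F [ 0.6 -0.3  0.3] w 50.1 q6 86.6
[281.10700124 176.72569911]
[278.09494772 237.9153916 ]
[278.88358562 361.5730941 ]
[145.34422902 322.9859527 ]
```

View pics/w5.png

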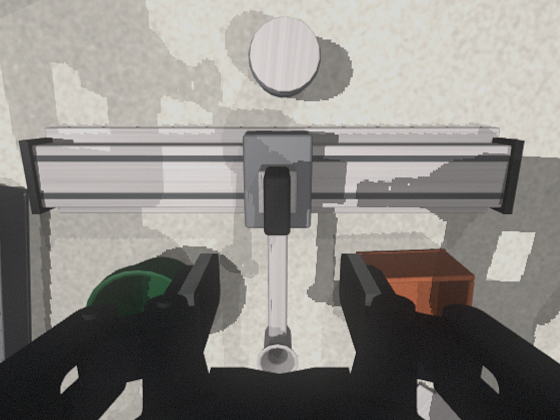

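The fin appears at (277,168)–(277,235), within a few mm of the prediction, and the track is level in the image, so the yaw is right. I'll descend and grip.

```bash
python3 -m jog '[{"dx":-0.002,"dy":0.04,"dz":0.003,"twist":0,"claw":0.05},{"dx":-0.002,"dy":0.08,"dz":0.003,"twist":0,"claw":0.05},{"dx":-0.002,"dy":0.105,"dz":0.003,"twist":0,"claw":0.05},{"dx":-0.002,"dy":0.12,"dz":0.003,"twist":0,"claw":0.05},{"dx":-0.002,"dy":0.128,"dz":0.003,"twist":0,"claw":0.05},{"dx":-0.002,"dy":0.128,"dz":0.003,"twist":0,"claw":0.03},{"dx":-0.002,"dy":0.128,"dz":0.003,"twist":0,"claw":0.008},{"dx":-0.002,"dy":0.128,"dz":0.003,"twist":0,"claw":0.008},{"dx":-0.002,"dy":0.128,"dz":0.003,"twist":0,"claw":0.008},{"dx":-0.002,"dy":0.128,"dz":0.003,"twist":0,"claw":0.008}]' 60;  python3 -c "
from h import *
plan((591,30,124),-87.4)"
```

```text
t: 10.5
ee_pos: [593.2, 30.6, 128.0]
tcp_rot: [[0.046, 0.003, 0.999], [-0.999, 0.0, 0.046], [-0.0, -1.0, 0.003]]
ft_force: [-1.0, 1.2, 6.1]
width: 17.6
t 10.5 pos [593.2  30.6 128. ] ang -87.35 | dx,dy,dz [ 0.0005  0.004  -0.0023] twist 0.05 F [-1.   1.2  6.1] w 17.6 q6 86.7
```

```bash
python3 -m jog '[{"dx":-0.005,"dy":0,"dz":0,"twist":0,"claw":0.008},{"dx":-0.017,"dy":0,"dz":0,"twist":0,"claw":0.008},{"dx":-0.032,"dy":0,"dz":0,"twist":0,"claw":0.008},{"dx":-0.049,"dy":0,"dz":0,"twist":0,"claw":0.008},{"dx":-0.066,"dy":0,"dz":0,"twist":0,"claw":0.008},{"dx":-0.083,"dy":0,"dz":0,"twist":0,"claw":0.008},{"dx":-0.1,"dy":0,"dz":0,"twist":0,"claw":0.008},{"dx":-0.115,"dy":0,"dz":0,"twist":0,"claw":0.008},{"dx":-0.126,"dy":0,"dz":0,"twist":0,"claw":0.008},{"dx":-0.131,"dy":0,"dz":0,"twist":0,"claw":0.008},{"dx":-0.131,"dy":0,"dz":0,"twist":0,"claw":0.008}]' 60;  python3 -c "
from h import *
plan((591,30,124),-87.4)
im=eyes.get_image('top');crop(im,(165,180,285,280),6,'pics/t6.png')
im=eyes.get_image('side');crop(im,(190,110,340,210),5,'pics/s6.png')"
```

```text
t: 11.6
ee_pos: [587.2, 161.8, 128.0]
tcp_rot: [[0.046, 0.003, 0.999], [-0.999, 0.001, 0.046], [-0.0, -1.0, 0.003]]
ft_force: [-1.6, 1.7, 6.1]
width: 17.1
t 11.6 pos [587.2 161.8 128. ] ang -87.34 | dx,dy,dz [ 0.1318  0.0039 -0.0023] twist 0.06 F [-1.6  1.7  6.1] w 17.1 q6 99.3
```

View pics/t6.png

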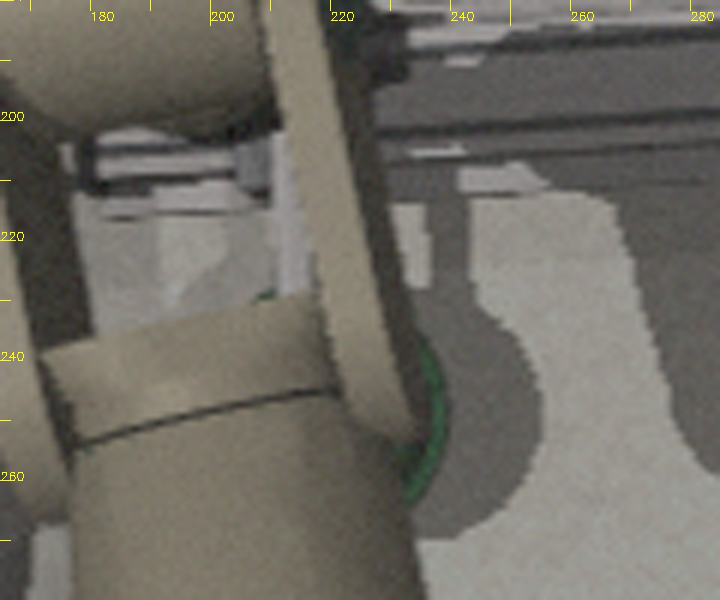

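View pics/s6.png

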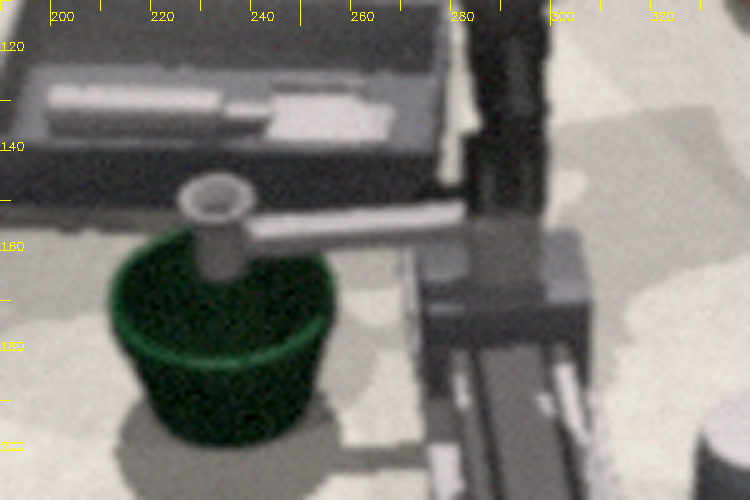

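```bash
python3 -m jog '[{"dx":0,"dy":0,"dz":0,"twist":0,"claw":0.03},{"dx":0,"dy":0,"dz":0,"twist":0,"claw":0.05},{"dx":0,"dy":0,"dz":0,"twist":0,"claw":0.05},{"dx":0,"dy":-0.03,"dz":0,"twist":0,"claw":0.05},{"dx":0,"dy":-0.08,"dz":0,"twist":0,"claw":0.05},{"dx":0,"dy":-0.13,"dz":0,"twist":0,"claw":0.05},{"dx":0,"dy":-0.15,"dz":0,"twist":0,"claw":0.05}]' 40;  python3 -c "
from h import *
plan((438.3,-386.7,280),-90)"
```

```text
t: 12.4
ee_pos: [587.4, 161.2, 282.4]
tcp_rot: [[0.046, 0.008, 0.999], [-0.999, 0.002, 0.046], [-0.001, -1.0, 0.008]]
ft_force: [-0.2, -0.0, 0.8]
width: 50.2
t 12.4 pos [587.4 161.2 282.4] ang -87.38 | dx,dy,dz [ 5.405e-01  3.000e-04 -1.740e-01] twist 2.62 F [-0.2 -0.   0.8] w 50.2 q6 99.3
```

```bash
python3 -m jog '[{"dx":0.54,"dy":0,"dz":-0.174,"twist":2.6,"claw":0.05},{"dx":0.54,"dy":0,"dz":-0.174,"twist":2.6,"claw":0.05},{"dx":0.54,"dy":0,"dz":-0.174,"twist":2.6,"claw":0.05},{"dx":0.54,"dy":0,"dz":-0.174,"twist":2.6,"claw":0.05},{"dx":0.54,"dy":0,"dz":-0.174,"twist":2.6,"claw":0.05},{"dx":0.54,"dy":0,"dz":-0.174,"twist":2.6,"claw":0.05},{"dx":0.54,"dy":0,"dz":-0.174,"twist":2.6,"claw":0.05},{"dx":0.54,"dy":0,"dz":-0.174,"twist":2.6,"claw":0.05},{"dx":0.54,"dy":0,"dz":-0.174,"twist":2.6,"claw":0.05},{"dx":0.54,"dy":0,"dz":-0.174,"twist":2.6,"claw":0.05},{"dx":0.54,"dy":0,"dz":-0.174,"twist":2.6,"claw":0.05},{"dx":0.54,"dy":0,"dz":-0.174,"twist":2.6,"claw":0.05}]' 40; python3 -m jog '[{"dx":0,"dy":0,"dz":0,"twist":0,"claw":0.05},{"dx":0,"dy":0,"dz":0,"twist":0,"claw":0.05}]'; python3 -c "
from h import *
plan((438.3,-386.7,280),-90)
im=eyes.get_image('top');crop(im,(165,180,285,280),6,'pics/t7.png')
im=eyes.get_image('wrist');cv2.imwrite('pics/w7.png',im[:,:,::-1])
print(pr('wrist',(438.3,-386.7,200)))"
```

```text
t: 13.6
ee_pos: [435.3, -390.1, 275.2]
tcp_rot: [[-0.004, -0.001, 1.0], [-1.0, -0.0, -0.004], [0.0, -1.0, -0.001]]
ft_force: [0.3, 0.4, -0.6]
width: 50.1
t: 13.8
ee_pos: [437.7, -385.6, 275.8]
tcp_rot: [[0.001, -0.0, 1.0], [-1.0, 0.001, 0.001], [-0.001, -1.0, -0.0]]
ft_force: [0.3, 0.4, 0.9]
width: 49.8
t 13.8 pos [ 437.7 -385.6  275.8] ang -89.96 | dx,dy,dz [ 0.0011 -0.0042  0.0006] twist 0.04 F [0.3 0.4 0.9] w 49.8 q6 44.9
[283.09693102 220.4969889 ]
```

View pics/t7.png

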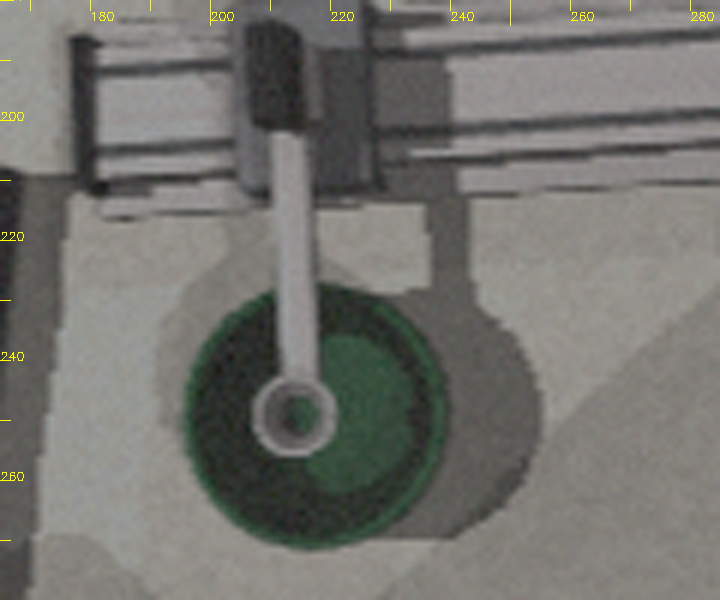

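View pics/w7.png

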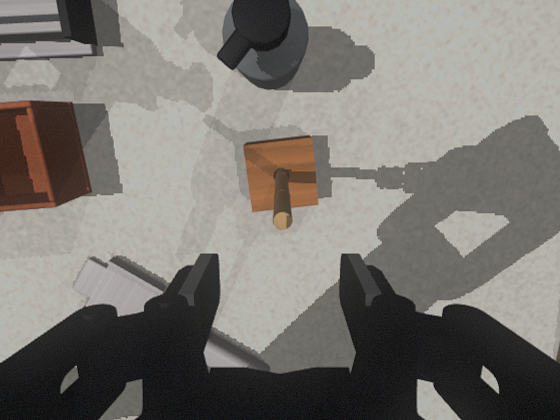

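The stake top is at (282,220) in the wrist view, exactly where predicted. Next I'll measure the sleeve against the pot from the top view, using a mask and a circle fit.

```bash
python3 - <<'E'
from h import *
t='top';C=lambda x,y:(165+(x-2.5)/6,180+(y-2.5)/6)
im=eyes.get_image('top').astype(int)
m=((im[:,:,1]-im[:,:,0]>6)).astype(np.uint8)
m[:215]=0;m[280:]=0;m[:,:180]=0;m[:,260:]=0
m=cv2.morphologyEx(m,cv2.MORPH_CLOSE,np.ones((5,5)))
c=max(cv2.findContours(m,0,1)[0],key=cv2.contourArea);h=cv2.convexHull(c)
e=cv2.fitEllipse(h);print(e,cv2.boundingRect(h))
print('pot',onz(t,e[0],72),'manual',onz(t,C(316,415.5),72))
print('sleeve',onz(t,C(295,415),130))
ims=eyes.get_image('side');crop(ims,(200,130,300,210),7,'pics/s8.png')
plan((438.3,-386.7,149))
E
```

```text
((216.9717559814453, 248.995849609375), (43.635074615478516, 44.0635871887207), 47.95258712768555) (195, 228, 45, 44)
pot [445.94221157 156.92758459  72.        ] manual [446.35305288 156.19934321  72.        ]
sleeve [447.53282224 156.12253063 130.        ]
t 14.0 pos [ 438.2 -385.   276.4] ang -89.85 | dx,dy,dz [1.700e-03 1.274e-01 1.000e-04] twist 0 F [-0.   0.5 -0.1] w 50.0 q6 44.9
```

View pics/s8.png

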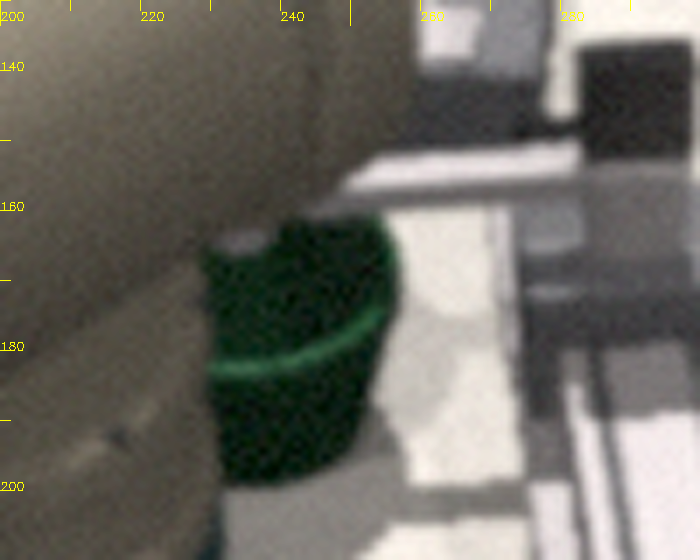

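The sleeve is at (447.5,156.1) and the pot centre at about (446.2,156.5), so it is centred to about 1.5 mm. I'll grasp the stake about 150 mm above its lower end.

```bash
python3 -m jog '[{"dx":0.001,"dy":0.04,"dz":0,"twist":0,"claw":0.05},{"dx":0.001,"dy":0.08,"dz":0,"twist":0,"claw":0.05},{"dx":0.001,"dy":0.105,"dz":0,"twist":0,"claw":0.05},{"dx":0.001,"dy":0.12,"dz":0,"twist":0,"claw":0.05},{"dx":0.001,"dy":0.127,"dz":0,"twist":0,"claw":0.05},{"dx":0.001,"dy":0.127,"dz":0,"twist":0,"claw":0.03},{"dx":0.001,"dy":0.127,"dz":0,"twist":0,"claw":0.005},{"dx":0.001,"dy":0.127,"dz":0,"twist":0,"claw":0.005},{"dx":0.001,"dy":0.127,"dz":0,"twist":0,"claw":0.005},{"dx":0.001,"dy":0.127,"dz":0,"twist":0,"claw":0.005},{"dx":0.001,"dy":0.127,"dz":0,"twist":0,"claw":0.005}]' 40;  python3 -c "
from h import *
plan((438.3,-386.7,149))"
```

```text
t: 15.1
ee_pos: [438.0, -387.7, 151.0]
tcp_rot: [[0.001, 0.002, 1.0], [-1.0, -0.002, 0.001], [0.002, -1.0, 0.002]]
ft_force: [0.0, 0.8, 4.9]
width: 11.1
t 15.1 pos [ 438.  -387.7  151. ] ang -89.96 | dx,dy,dz [-0.001   0.002   0.0002] twist 0 F [0.  0.8 4.9] w 11.1 q6 44.8
```

```bash
python3 -m jog '[{"dx":0,"dy":-0.004,"dz":0,"twist":0,"claw":0.005},{"dx":0,"dy":-0.012,"dz":0,"twist":0,"claw":0.005},{"dx":0,"dy":-0.024,"dz":0,"twist":0,"claw":0.005},{"dx":0,"dy":-0.04,"dz":0,"twist":0,"claw":0.005},{"dx":0,"dy":-0.06,"dz":0,"twist":0,"claw":0.005},{"dx":0,"dy":-0.085,"dz":0,"twist":0,"claw":0.005},{"dx":0,"dy":-0.11,"dz":0,"twist":0,"claw":0.005},{"dx":0,"dy":-0.132,"dz":0,"twist":0,"claw":0.005},{"dx":0,"dy":-0.148,"dz":0,"twist":0,"claw":0.005},{"dx":0,"dy":-0.155,"dz":0,"twist":0,"claw":0.005},{"dx":0,"dy":-0.155,"dz":0,"twist":0,"claw":0.005}]' 40;  python3 -c "
from h import *
im=eyes.get_image('side');crop(im,(150,230,350,380),4,'pics/s9.png')
s=robot.get_state()['ee_pos'];s=np.array(s)
print(pr('side',s-[0,0,141]),pr('side',s+[0,0,49]))
plan((447.5,156.1,306))"
```

```text
t: 16.2
ee_pos: [437.6, -387.5, 305.5]
tcp_rot: [[0.001, 0.002, 1.0], [-1.0, -0.002, 0.001], [0.002, -1.0, 0.002]]
ft_force: [-1.1, -0.2, -0.5]
width: 10.8
[220.77780039 346.26858448] [206.97037277 268.8432158 ]
t 16.25 pos [ 437.4 -387.3  304.1] ang -89.97 | dx,dy,dz [-0.5434 -0.0021  0.0104] twist 0 F [ 0.5 -0.8 -1. ] w 10.9 q6 44.8
```

View pics/s9.png

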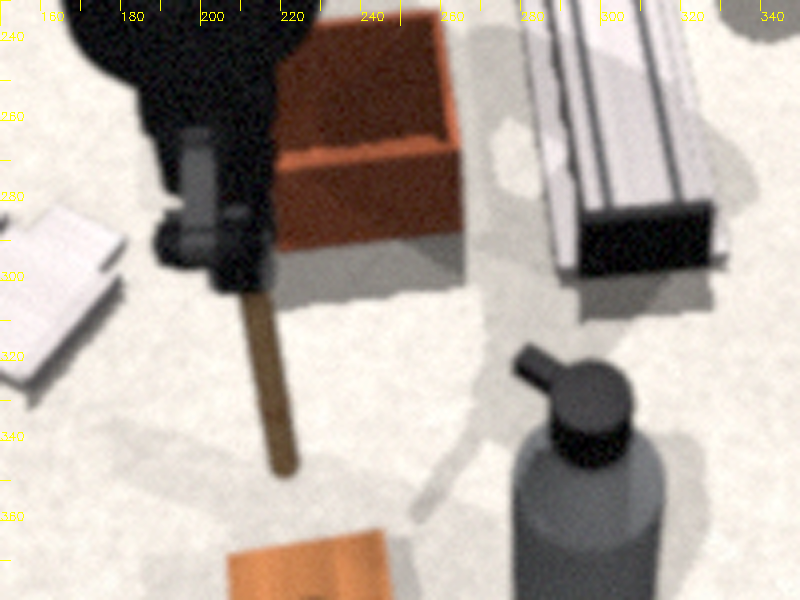

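The stake is held straight, with its lower end at (221,347) against a predicted (220.8,346.3). Now I'll carry it over.

```bash
python3 -m jog '[{"dx":-0.006,"dy":-0.002,"dz":0,"twist":0,"claw":0.005},{"dx":-0.02,"dy":-0.002,"dz":0.001,"twist":0,"claw":0.005},{"dx":-0.04,"dy":-0.002,"dz":0.001,"twist":0,"claw":0.005},{"dx":-0.065,"dy":-0.002,"dz":0.002,"twist":0,"claw":0.005},{"dx":-0.095,"dy":-0.002,"dz":0.002,"twist":0,"claw":0.005},{"dx":-0.125,"dy":-0.002,"dz":0.003,"twist":0,"claw":0.005},{"dx":-0.155,"dy":-0.002,"dz":0.003,"twist":0,"claw":0.005},{"dx":-0.185,"dy":-0.002,"dz":0.004,"twist":0,"claw":0.005},{"dx":-0.215,"dy":-0.002,"dz":0.004,"twist":0,"claw":0.005},{"dx":-0.245,"dy":-0.002,"dz":0.005,"twist":0,"claw":0.005},{"dx":-0.275,"dy":-0.002,"dz":0.005,"twist":0,"claw":0.005},{"dx":-0.3,"dy":-0.002,"dz":0.006,"twist":0,"claw":0.005}]' 40; python3 -c "
from h import *
plan((447.5,156.1,306),-90)"
```

```text
t: 17.45
ee_pos: [442.5, -84.9, 305.6]
tcp_rot: [[0.002, -0.0, 1.0], [-1.0, 0.0, 0.002], [-0.0, -1.0, -0.0]]
ft_force: [0.3, 0.4, -0.8]
width: 10.7
t 17.45 pos [442.5 -84.9 305.6] ang -89.9 | dx,dy,dz [-0.241  -0.0003  0.0054] twist 0.1 F [ 0.3  0.4 -0.8] w 10.7 q6 74.3
```

```bash
python3 -m jog '[{"dx":-0.02,"dy":0,"dz":0,"twist":0,"claw":0.005},{"dx":-0.048,"dy":0,"dz":0.001,"twist":0,"claw":0.005},{"dx":-0.078,"dy":0,"dz":0.001,"twist":0,"claw":0.005},{"dx":-0.108,"dy":0,"dz":0.002,"twist":0,"claw":0.005},{"dx":-0.138,"dy":0,"dz":0.003,"twist":0,"claw":0.005},{"dx":-0.168,"dy":0,"dz":0.004,"twist":0,"claw":0.005},{"dx":-0.195,"dy":0,"dz":0.004,"twist":0,"claw":0.005},{"dx":-0.217,"dy":0,"dz":0.005,"twist":0,"claw":0.005},{"dx":-0.232,"dy":0,"dz":0.005,"twist":0,"claw":0.005},{"dx":-0.239,"dy":0,"dz":0.005,"twist":0,"claw":0.005},{"dx":-0.241,"dy":0,"dz":0.005,"twist":0,"claw":0.005},{"dx":-0.241,"dy":0,"dz":0.005,"twist":0,"claw":0.005}]' 40; python3 -c "
from h import *
plan((447.5,156.1,306),-90)
im=eyes.get_image('side');crop(im,(190,60,320,190),6,'pics/s10.png')
im=eyes.get_image('wrist');cv2.imwrite('pics/w10.png',im[:,:,::-1])
p=np.array(robot.get_state()['ee_pos']);print('stake bottom pred',pr('side',p-[0,0,141]),'mouth pred',pr('side',(447.5,156.1,130)),pr('wrist',(447.5,156.1,130)))"
```

```text
t: 18.65
ee_pos: [447.8, 153.6, 305.9]
tcp_rot: [[0.001, -0.0, 1.0], [-1.0, -0.0, 0.001], [0.0, -1.0, -0.0]]
ft_force: [0.6, -0.8, 0.4]
width: 10.9
t 18.65 pos [447.8 153.6 305.9] ang -89.95 | dx,dy,dz [-0.0025 -0.0001 -0.0003] twist 0.05 F [ 0.6 -0.8  0.4] w 10.9 q6 104.4
stake bottom pred [232.46527242 137.82054309] mouth pred [233.35279019 148.97425735] [276.53784362 187.96676689]
```

View pics/s10.png

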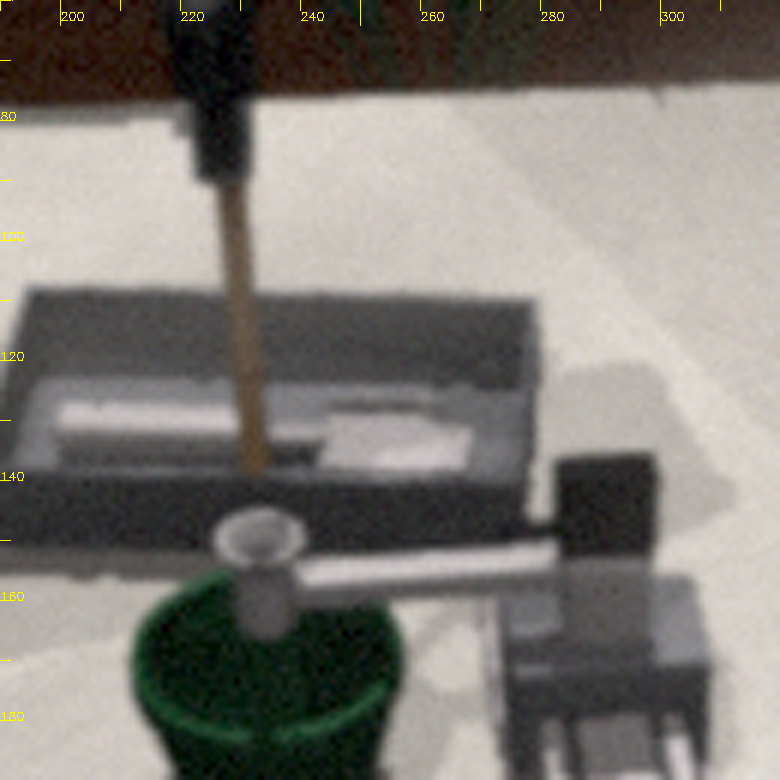

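View pics/w10.png

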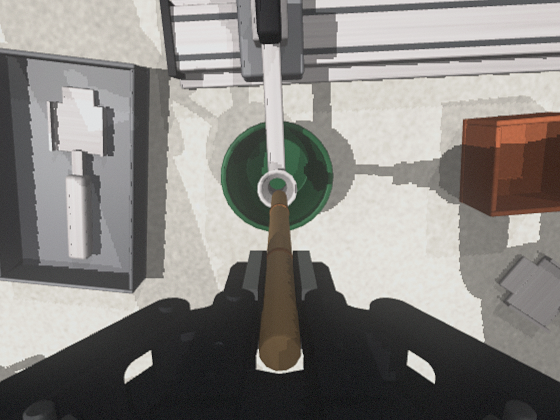

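Both views agree: the mouth is at (233.3,149.7) in side and (277,187) in wrist, and the stake tip at (232.5,138.3), all within about 1 px of prediction. I'll shift 2.5 mm in +y, then lower in stages.

```bash
python3 -m jog '[{"dx":-0.002,"dy":0,"dz":0,"twist":0,"claw":0.005},{"dx":-0.002,"dy":0.01,"dz":0,"twist":0,"claw":0.005},{"dx":-0.002,"dy":0.02,"dz":0,"twist":0,"claw":0.005},{"dx":-0.002,"dy":0.025,"dz":0,"twist":0,"claw":0.005},{"dx":-0.002,"dy":0.025,"dz":0,"twist":0,"claw":0.005}]' 40; python3 -c "
from h import *
plan((447.5,156.1,279),-90)
im=eyes.get_image('wrist');crop(im,(200,120,360,240),5,'pics/w11.png')
p=np.array(robot.get_state()['ee_pos']);print('stake bottom pred',pr('wrist',p-[0,0,141]),'mouth pred',pr('wrist',(447.5,156.1,130)))"
```

```text
t: 19.25
ee_pos: [447.7, 155.6, 279.5]
tcp_rot: [[0.001, -0.002, 1.0], [-1.0, -0.001, 0.001], [0.001, -1.0, -0.002]]
ft_force: [-0.2, 0.9, 0.3]
width: 10.8
t 19.25 pos [447.7 155.6 279.5] ang -89.97 | dx,dy,dz [-0.0005  0.0005 -0.0002] twist 0.03 F [-0.2  0.9  0.3] w 10.8 q6 104.7
stake bottom pred [279.88269487 196.24361152] mouth pred [279.29341646 194.09299667]
```

View pics/w11.png

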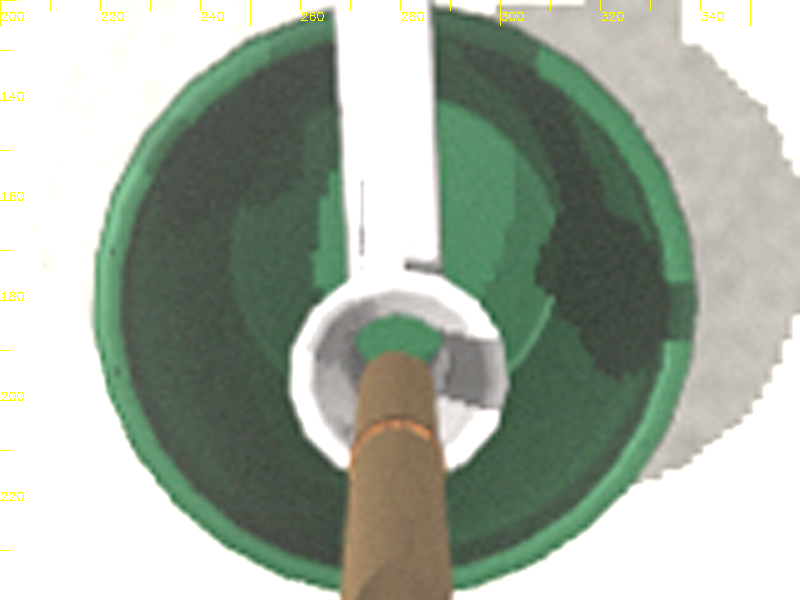

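The close-up shows the stake axis at column 279.2, the mouth centre at 279.6 and the pot centre at 279, so everything lines up. Lowering now.

```bash
python3 -m jog '[{"dx":0,"dy":0.008,"dz":0,"twist":0,"claw":0.005},{"dx":0,"dy":0.016,"dz":0,"twist":0,"claw":0.005},{"dx":0,"dy":0.024,"dz":0,"twist":0,"claw":0.005},{"dx":0,"dy":0.032,"dz":0,"twist":0,"claw":0.005},{"dx":0,"dy":0.04,"dz":0,"twist":0,"claw":0.005},{"dx":0,"dy":0.04,"dz":0,"twist":0,"claw":0.005}]' 40; python3 -c "
from h import *
plan((447.5,156.1,147),-90)
im=eyes.get_image('wrist');crop(im,(200,120,360,240),5,'pics/w12.png')"
```

```text
t: 19.9
ee_pos: [447.6, 155.6, 239.4]
tcp_rot: [[0.001, -0.002, 1.0], [-1.0, -0.001, 0.001], [0.001, -1.0, -0.002]]
ft_force: [-0.7, -0.2, -0.3]
width: 11.0
t 19.9 pos [447.6 155.6 239.4] ang -89.97 | dx,dy,dz [-0.0006  0.0924  0.0001] twist 0.03 F [-0.7 -0.2 -0.3] w 11.0 q6 104.7
```

View pics/w12.png

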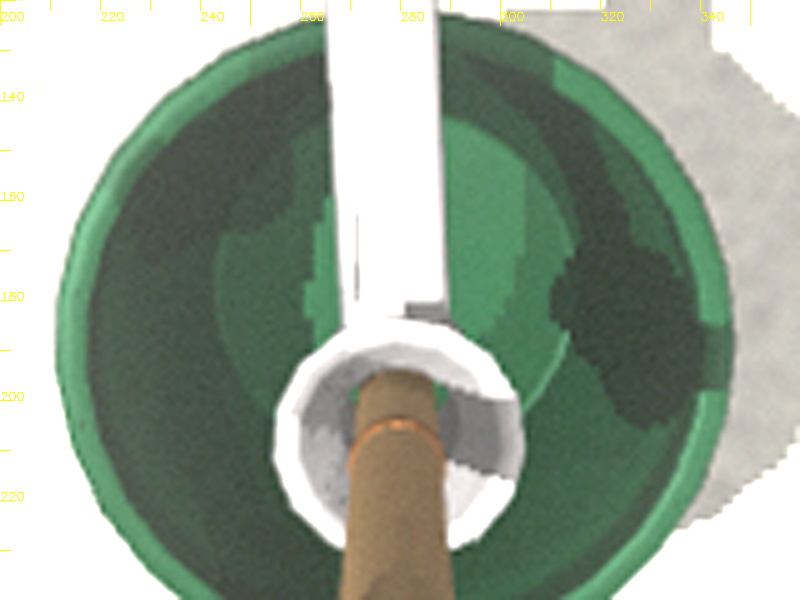

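The stake is inside the bore with no contact force, so I'll keep lowering.

```bash
python3 -m jog '[{"dx":0,"dy":0.01,"dz":0,"twist":0,"claw":0.005},{"dx":0,"dy":0.022,"dz":0,"twist":0,"claw":0.005},{"dx":0,"dy":0.036,"dz":0,"twist":0,"claw":0.005},{"dx":0,"dy":0.05,"dz":0,"twist":0,"claw":0.005},{"dx":0,"dy":0.064,"dz":0,"twist":0,"claw":0.005},{"dx":0,"dy":0.075,"dz":0,"twist":0,"claw":0.005},{"dx":0,"dy":0.083,"dz":0,"twist":0,"claw":0.005},{"dx":0,"dy":0.088,"dz":0,"twist":0,"claw":0.005},{"dx":0,"dy":0.09,"dz":0,"twist":0,"claw":0.005},{"dx":0,"dy":0.09,"dz":0,"twist":0,"claw":0.005}]' 40; python3 -c "
from h import *
plan((447.5,156.1,147),-90)"
```

```text
t: 20.95
ee_pos: [448.2, 155.8, 151.1]
tcp_rot: [[0.001, 0.0, 1.0], [-1.0, -0.0, 0.001], [0.0, -1.0, 0.0]]
ft_force: [-0.0, 0.5, 0.0]
width: 11.0
t 20.95 pos [448.2 155.8 151.1] ang -89.97 | dx,dy,dz [-0.0003  0.0041 -0.0007] twist 0.03 F [-0.   0.5  0. ] w 11.0 q6 104.7
```

```bash
python3 -m jog '[{"dx":0,"dy":0.001,"dz":0,"twist":0,"claw":0.005},{"dx":0,"dy":0.002,"dz":0,"twist":0,"claw":0.005},{"dx":0,"dy":0.003,"dz":0,"twist":0,"claw":0.005},{"dx":0,"dy":0.003,"dz":0,"twist":0,"claw":0.016},{"dx":0,"dy":0.003,"dz":0,"twist":0,"claw":0.035},{"dx":0,"dy":0.003,"dz":0,"twist":0,"claw":0.045},{"dx":0,"dy":0.003,"dz":0,"twist":0,"claw":0.045},{"dx":0,"dy":-0.02,"dz":0,"twist":0,"claw":0.045},{"dx":0,"dy":-0.05,"dz":0,"twist":0,"claw":0.045},{"dx":0,"dy":-0.09,"dz":0,"twist":0,"claw":0.045},{"dx":0,"dy":-0.13,"dz":0,"twist":0,"claw":0.045},{"dx":0,"dy":-0.15,"dz":0,"twist":0,"claw":0.045}]' 40; python3 -m jog '[{"dx":0.05,"dy":0,"dz":0,"twist":0,"claw":0.045},{"dx":0.1,"dy":0,"dz":0,"twist":0,"claw":0.045},{"dx":0.15,"dy":0,"dz":0,"twist":0,"claw":0.045},{"dx":0.2,"dy":0,"dz":0,"twist":0,"claw":0.045},{"dx":0.25,"dy":0,"dz":0,"twist":0,"claw":0.045},{"dx":0.3,"dy":0,"dz":0,"twist":0,"claw":0.045},{"dx":0.35,"dy":0,"dz":0,"twist":0,"claw":0.045},{"dx":0.35,"dy":0,"dz":0,"twist":0,"claw":0.045},{"dx":0.35,"dy":0,"dz":0,"twist":0,"claw":0.045}]'; python3 -c "
from h import *
plan((447.5,156.1,147),-90)
im=eyes.get_image('top');cv2.imwrite('pics/t13f.png',im[:,:,::-1]);crop(im,(165,180,285,280),6,'pics/t13.png')
im=eyes.get_image('side');cv2.imwrite('pics/s13f.png',im[:,:,::-1]);crop(im,(190,100,320,200),6,'pics/s13.png')
for z in(196,130): print(pr('side',(447.5,156.1,z)),pr('top',(447.5,156.1,z)))"
```

```text
t: 22.15
ee_pos: [448.6, 155.9, 305.1]
tcp_rot: [[0.001, 0.005, 1.0], [-1.0, 0.001, 0.001], [-0.001, -1.0, 0.005]]
ft_force: [1.0, 0.8, 0.1]
width: 45.0
t: 23.05
ee_pos: [448.1, -195.0, 300.7]
tcp_rot: [[-0.002, -0.001, 1.0], [-1.0, 0.001, -0.002], [-0.001, -1.0, -0.001]]
ft_force: [0.2, -0.2, 1.1]
width: 44.9
t 23.05 pos [ 448.1 -195.   300.7] ang -90.09 | dx,dy,dz [-0.351   0.1539 -0.0011] twist -0.09 F [ 0.2 -0.2  1.1] w 44.9 q6 62.2
[231.26059906 126.16440476] [209.26460435 249.23720223]
[233.35279019 148.97425735] [213.75914979 248.76316037]
```

View pics/t13.png

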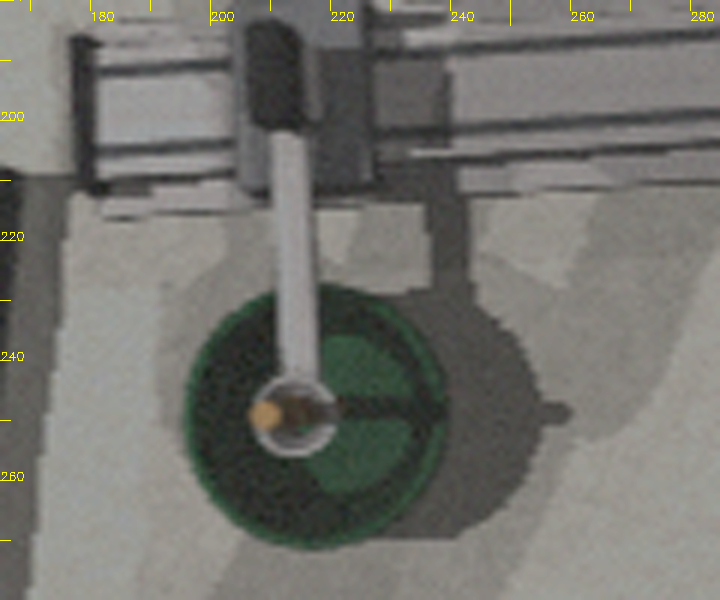

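View pics/s13.png

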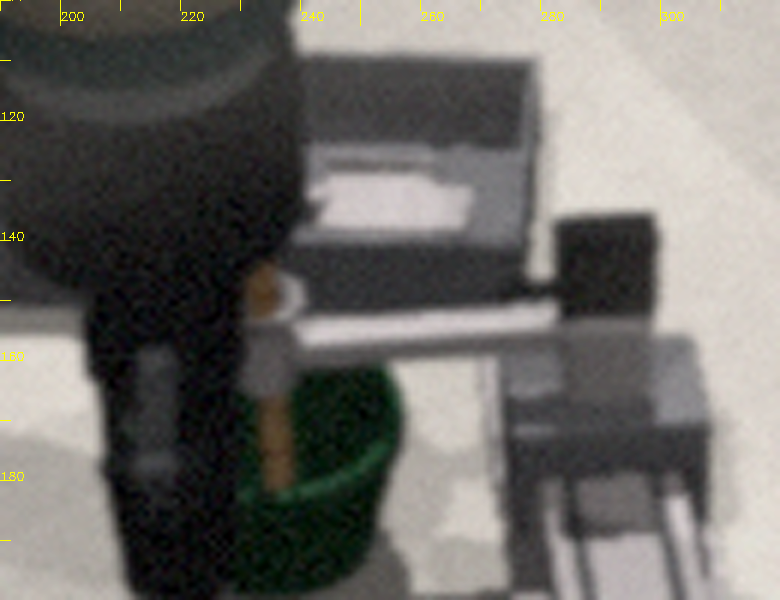

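View pics/t13f.png

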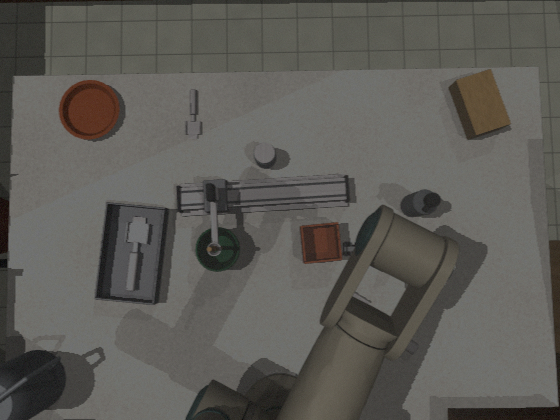

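View pics/s13f.png

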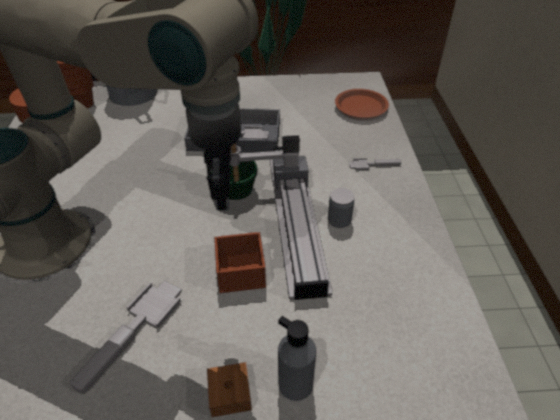

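The top view has the stake top at (209,248.7), predicted (209.3,249.2) for a stake on the pot floor. The gripper hides it in the side view, so I'll move aside and check once more.

```bash
python3 -m jog '[{"dx":0.03,"dy":-0.02,"dz":0,"twist":0,"claw":0.045},{"dx":0.07,"dy":-0.05,"dz":0,"twist":0,"claw":0.045},{"dx":0.11,"dy":-0.05,"dz":0,"twist":0,"claw":0.045},{"dx":0.15,"dy":-0.05,"dz":0,"twist":0,"claw":0.045},{"dx":0.15,"dy":-0.05,"dz":0,"twist":0,"claw":0.045},{"dx":0.15,"dy":-0.05,"dz":0,"twist":0,"claw":0.045}]'; python3 -c "
from h import *
im=eyes.get_image('side');cv2.imwrite('pics/s14f.png',im[:,:,::-1]);crop(im,(190,100,320,200),6,'pics/s14.png')"
```

```text
t: 23.75
ee_pos: [448.9, -343.3, 350.7]
tcp_rot: [[0.002, -0.0, 1.0], [-1.0, 0.001, 0.002], [-0.001, -1.0, -0.0]]
ft_force: [0.1, 0.2, -0.5]
width: 45.1
```

View pics/s14.png

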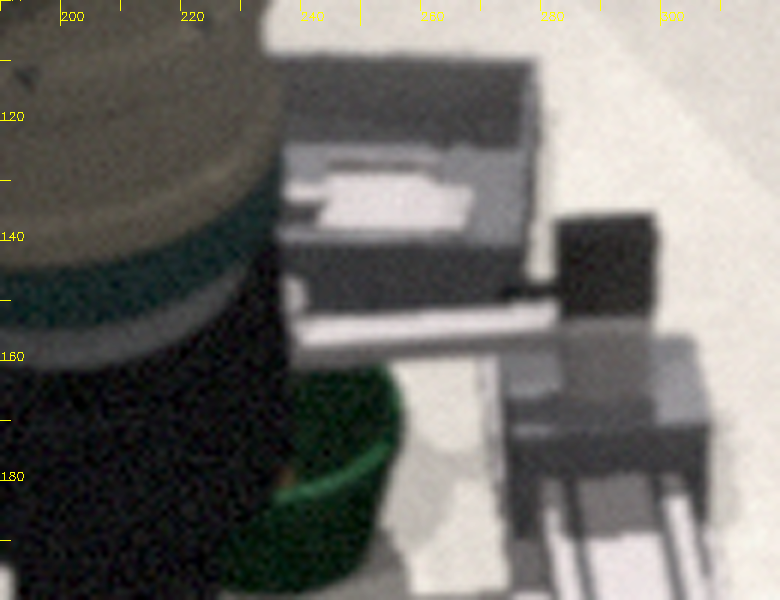

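```bash
python3 -m jog '[{"dx":0,"dy":0,"dz":0.04,"twist":0,"claw":0.045},{"dx":-0.03,"dy":0,"dz":0.08,"twist":0,"claw":0.045},{"dx":-0.06,"dy":0,"dz":0.12,"twist":0,"claw":0.045},{"dx":-0.1,"dy":0,"dz":0.15,"twist":0,"claw":0.045},{"dx":-0.13,"dy":0,"dz":0.17,"twist":0,"claw":0.045},{"dx":-0.16,"dy":0,"dz":0.18,"twist":0,"claw":0.045},{"dx":-0.16,"dy":0,"dz":0.18,"twist":0,"claw":0.045},{"dx":-0.16,"dy":0,"dz":0.18,"twist":0,"claw":0.045}]'; python3 -c "
from h import *
im=eyes.get_image('side');cv2.imwrite('pics/s15f.png',im[:,:,::-1]);crop(im,(190,100,320,200),6,'pics/s15.png')"
```

```text
t: 24.6
ee_pos: [628.4, -181.9, 351.9]
tcp_rot: [[0.004, 0.001, 1.0], [-1.0, -0.001, 0.004], [0.001, -1.0, 0.001]]
ft_force: [0.0, -0.2, 0.9]
width: 44.6
```

View pics/s15.png

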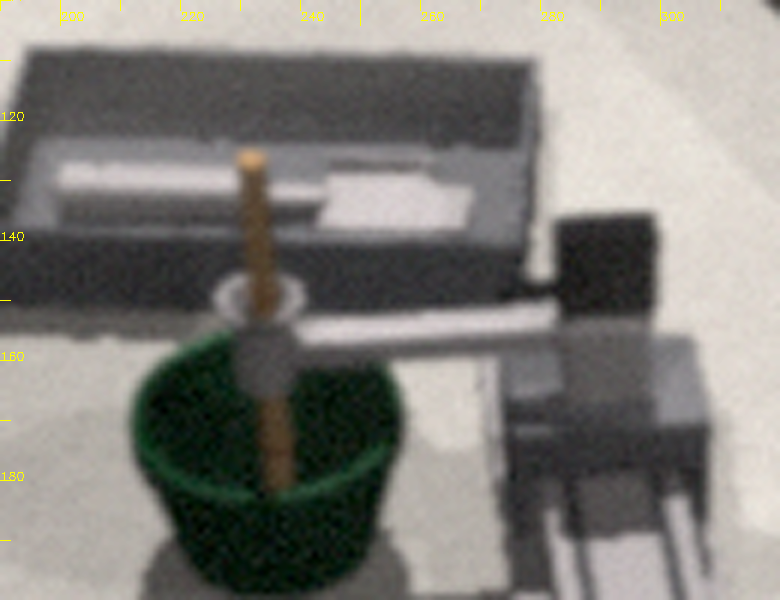

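The stake top is at (231.8,126.7), predicted (231.3,126.2) for a stake on the pot floor. It is upright, in the sleeve and down on the floor, so I'll hand in.

```bash
python3 -c "
from rig import robot
print(robot.close_job())"
```

```text
the job is handed in; nothing more can be done
None
```

I laid the trowel flat in the seed tray, slid the carriage 131 mm along the track, then stood the bamboo stake through the sleeve onto the pot floor. I handed the job in at about 24.7 s.

**Last checks:**
- **Trowel:** it lies flat on the tray floor, inside the walls.
- **Sleeve:** it is centred over the round pot to about 1.5 mm.
- **Stake:** its top is within about 1 px, in both the top and side views, of where it should be for an upright stake on the pot floor.
- **Other items:** both pots, the mister and the tin looked unmoved in the final pictures. I judged that by eye and did not measure it.
- **Forces:** my wrist force readings, taken after each move, stayed under about 7 N.

No check failed or disagreed. My first move command was refused because some rows left out a value; nothing moved, and I sent it again in full.

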